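# Lock the router into its desk cradle

### The arm

A 6-joint arm with a two-finger parallel gripper is mounted at the origin on the work surface. World frame = base frame: x ahead of the robot, y to its left, z up, the work surface at z = 0. Lengths are in m, angles in rad, forces in N, time in s.
With the tool pointing down it reaches from about 0.35 to 0.95 m from the base axis. Payload 17.4 kg.
Tool frame: the origin (TCP) lies on the centre line of the jaws, within the pads' length; the fingertips stand 14 mm ahead of it and the grasp point (between the pads) lies 5 mm behind it; z points along the fingers, y is the line along which they close (so a half turn about z gives the same grasp; the last joint's range is limited). The gripper opens to 93 mm and grips with 3 to 60 N. Pads are 15 mm wide; open, the fingers measure 128 mm over their backs; the gripper's body (75 mm by 188 mm) begins 65 mm behind the grasp point.
Start: joints at [1.261, 0.116, 1.442, -0, 1.584, -0.038], TCP at [0.181, 0.65, 0.233] pointing down, gripper open.
Joint ranges: [-2.83, 2.83], [-0.83, 2.19], [0.07, 2.5], [-1.14, 4.28], [0.01, 3], [-2.97, 2.97]. Speed limits (rad/s): [1.89, 1.89, 2.22, 3.14, 3.14, 3.14].

### API

Orientations are given as a 3x3 rotation matrix whose columns are the frame's x, y, z axes.
In Python, from workcell import bot gives the robot as it stands.
- The arm moves only by the tool step_arm, never from a script. Its argument "increments" is a list that holds one entry, the list of rows, each a list of 7 numbers: the shift along the world's x, y, z in units of 0.6 m (1.0 is 0.6 m), then the turn, a rotation vector about the world's x, y, z in units of pi/2 rad (1.0 is pi/2 rad), then the gripper's target within -1 to 1 (shut at 1, half-way at 0, fully open at -1). A call has exactly 5 rows; each row is the pose to reach, as a shift and turn from the pose commanded when the call began; what a row does not reach only later rows make up. A row lasts 1/12 s, in which the tool goes at most 41.7 mm and 7.16 degrees, less where a joint would pass 70% of its speed; a pose out of reach is approached as far as the arm can. A call with a number of a shift or a turn outside -1 to 1 is refused whole. A call with a gripper value outside its range is refused whole. The fingers move at their own pace and stop on an object; "newtons" is the grip in N (left out, the last holds). Time passes only in rows, so rows that repeat a pose let the fingers close, or fill a call up. It gives the time, the measured TCP pose, the force, the opening and the grip force at its end, in the units of the state.
- bot.observe(): the state, without advancing time (a new reading comes with each control period).
- bot.get_image(name): name is "scene" or "top" or "wrist"; returns (picture, depth): 480x640x3 uint8, red, green, blue; 480x640 float32, m along the optical axis (not along the pixel's ray), 0 where there is no reading.
- bot.get_calibration(name): a dict with "fx", "fy", "cx", "cy" (pixels), "extrinsics" (4x4, takes a point from world to camera coordinates). Camera axes: x right, y down, z forward; pixel columns grow to the right and rows downward; lengths in m; the calibration is good to about 2 mm. The wrist camera is an equidistant fisheye: a pixel r from the principal point sees the ray r / f radians off the axis. A picture is of the moment at which its call begins: read the wrist's pose just before it. get_calibration takes no time and is no camera call; for the wrist camera it gives the pose at the moment of the call.
- bot.job_done(): hands the job in; it is judged then, once.
The state is a dict: "clock": time; "joint_positions": joint angles; "qvel": joint speeds; "effort": joint torques, N m; "tcp_pos": TCP position; "ee_rot": TCP orientation; "wrist_force": force on the tool from outside, world axes, zero at the start; "wrist_torque": the same for the moment, N m; "opening": opening from 0.0 (shut) to 1.0 (fully open); "grasp_force": force on a finger pad.
Only numpy, scipy, OpenCV 4.12 (cv2) and the standard library are available. Lean on these libraries where they do the work, as an engineer would, in place of code of your own. Each camera call takes 0.05 s, during which the arm holds its last target. There are 200 camera calls.

### The job

Lock the router into its cradle: push the red disc's lever round with the fingertips until the disc's slot lines up with the steel locking bar, then push the bar by its blue tab, through the disc and the brass eye, until it is fully home. Only push: do not lift or carry the bar, and leave everything else on the desk where it is.

Things in the scene. Friction and masses are not known exactly. Their poses are not given: they have to be found in the camera images.
- dock: Router's lock cradle, fixed: grey deck, top at z = 12 mm, its edges at x = -100 and 175, y = -200 and 90 mm. Origin: at desk height under the red disc's axis; z up, +y the way the bar is pushed, -x the side of the disc's lever. A black router (front at x = 47 mm, y -170 to 50, 32 mm high above the deck, antennas on its far side) stands on the +x part.
- strap (a point): Centre of the rear (-y) face of the first of two dark steel straps that bridge the bar's channel (25 mm wide, top 18 mm above the deck, 8 mm along y); in the cradle's frame at x = 0, y = -66 mm. The bar's tab stops against it. The channel is open above, rails 9 mm high and 23 mm over all, from y = -190 to -30 mm; second strap y = -40 to -32.
- eye (a point): Centre of the brass eye on the router's bracket, through which the bar's tip must go: opening 17 mm wide, 14 mm high above the deck, 10 mm long (y = 36 to 46 mm, x = 0 in the cradle's frame), its top 18 mm above the deck.
- disc (a joint): Angle of the red disc (rad): 0 when its slot lies along the bar, positive clockwise from above, range -0.6 to 1.1; starts at 0.35 to 0.85 and stays where left (about 2 N at the post turns it). Disc 52 mm across, top 20 mm above the deck; slot 16 mm wide, open above, right across it. The 10 mm bar passes within about 0.1 rad of 0; else it is blocked.
- lever_post (a point): Centre of the top of the black upright post at the end of the disc's red lever: 16 mm diameter, from 4 to 42 mm above the deck (top at z = 54 mm), 70 mm from the disc's axis, square to the slot. In the cradle's frame at (-70 cos a, 70 sin a) mm, a being the disc's angle: push it from its +y side, to straight out at -x. The flat lever arm's top is 16 mm above the deck.
- bar: The loose steel locking bar, 10 mm wide, 12 mm high, 130 mm long, 0.1 to 0.21 kg, lying along its own y axis in the cradle's channel, tapered tip towards the disc (+y). Origin: at its underside, 62 mm behind the tip. It slides freely along the channel.
- bar_tab (a point): Centre of the top edge of the blue upright tab at the bar's tail: 32 mm wide (across the bar), 6 mm thick (along it), from 12 to 45 mm above the deck (top at z = 57 mm). Push its rear (-y) face. Starts at y = -161 to -173 mm in the cradle's frame; fully home, its front face against the strap, it is at y = -69 mm.
- bar_tip (a point): Centre of the bar's tip, 6 mm above its underside, 124 mm ahead of the tab's front face. At the start it is 34 to 46 mm short of the disc's axis (-y); fully home it is 58 mm beyond it.
- mug: White mug, 80 mm across, 90 mm high, standing on the desk on the +y side of the cradle; leave it. Origin: centre of its underside.
- jar: Small clear screw jar, 36 mm across, 40 mm high, standing on the cradle's deck; leave it. Origin: centre of its underside.
- coupler: Grey cable coupler, 30 x 45 x 20 mm, lying on top of the router; leave it. Origin: centre of its underside.
- screwdriver: Screwdriver with an orange handle, lying on the desk; leave it.
- tape: Roll of blue tape, 80 mm across, 24 mm high, lying on the desk; leave it.
- stapler: Red and black stapler, 130 x 36 x 55 mm, on the desk; leave it.
Not all that is in view belongs to the job. Of the things like the bar, leave any that is orange; of the rest the smaller one is meant.

How it is judged:
By the outcome, as a careful person would: the job done as asked, in the order asked, and still so for the second after the job is handed in, with the robot touching nothing.
It also fails if it takes over 45 s, if anything falls off the work surface, if the arm or the gripper's body presses on something with over 40 N, if the wrist force passes 120 N, or if a joint passes its speed limit or range.

## Working session

There is one attempt and no reset: what is moved stays moved. The work goes in short steps, Python scripts to look and compute and a tool call to move; the robot and the scene stay as the last step left them, time stands still between calls to the robot, and variables do not carry over. Pictures are saved under pics/ and viewed, at most 10 in all, crops included, and the job is handed in when it is done.

Besides the shell and the picture viewer there is one more tool, called as name(argument=value, ...) on one line, values as JSON. step_arm: Moves the arm, as the interface text tells. Shifts and turns lie within -1 to 1; 1 stands for 0.6 m of shift or pi/2 rad of turn. Its arguments: {"type":"object","properties":{"increments":{"type":"array","items":{"type":"array","items":{"type":"array","items":{"type":"number","minimum":-1,"maximum":1}}}},"newtons":{"type":"number"}},"required":["increments"]}

```bash
mkdir -p pics; python3 - <<'E'
from workcell import bot
import cv2,numpy as np
for n in("scene","top"):
    im,d=bot.get_image(n); np.savez(f"{n}.npz",im=im,d=d,**{k:np.array(v) for k,v in bot.get_calibration(n).items()}); cv2.imwrite(f"pics/{n}.png",im[:,:,::-1])
    c=bot.get_calibration(n); print(n,c["fx"],c["cx"],c["cy"],np.round(c["extrinsics"],3).tolist())
s=bot.observe();print(s["clock"],s["tcp_pos"],np.round(s["ee_rot"],3))
E
```

```text
scene 510.6483856197161 322.15929499864785 236.70272219921443 [[0.251, 0.968, 0.011, -0.116], [0.491, -0.117, -0.863, -0.188], [-0.834, 0.222, -0.505, 1.459], [0.0, 0.0, 0.0, 1.0]]
top 481.8966624801761 318.78885916381375 230.81494668950685 [[0.029, -0.999, -0.016, -0.034], [-0.989, -0.026, -0.147, 0.567], [0.146, 0.02, -0.989, 0.955], [0.0, 0.0, 0.0, 1.0]]
0.1 [0.18117741 0.65006534 0.23201164] [[-0.963  0.268 -0.   ]
 [ 0.268  0.963 -0.001]
 [ 0.    -0.001 -1.   ]]
```

View pics/top.png

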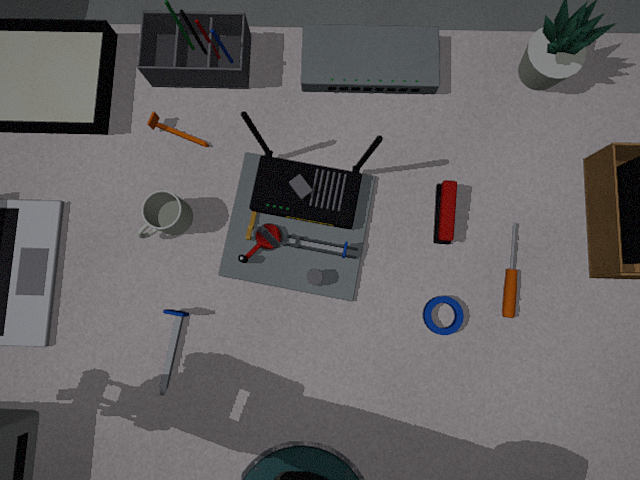

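View pics/scene.png

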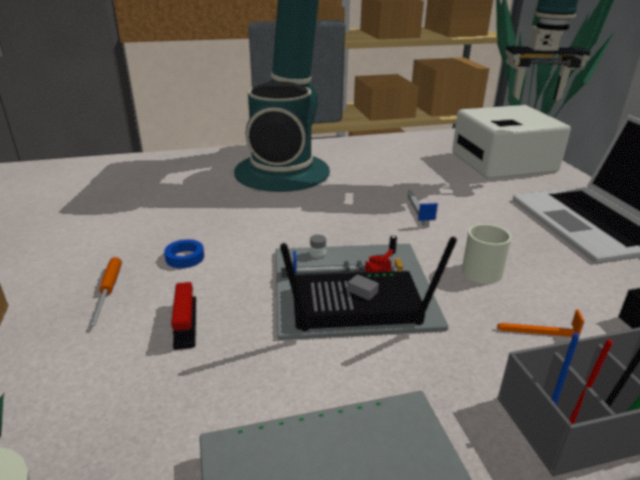

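The top view shows the cradle's bar with its blue tab at (346,249). The look-alikes are a larger silver bar at (175,313) and an orange one at (155,122). I choose the one in the cradle: it isn't orange and it's the smaller one. I'll check that in a close crop.

```bash
python3 - <<'E'
import cv2,numpy as np
im=np.load("top.npz")["im"][145:305,210:390,::-1]
cv2.imwrite("pics/crop.png",cv2.convertScaleAbs(cv2.resize(im,(675,600),interpolation=cv2.INTER_CUBIC),alpha=1.5))
E
```

```text
(no output)
```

View pics/crop.png

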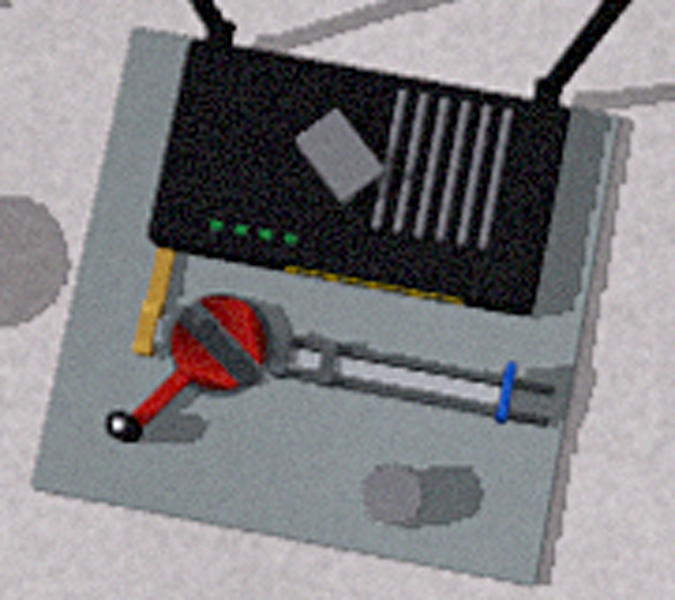

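The crop shows the cradle's bar with its tab at crop (508,388), disc (219,342), post (124,424) and jar (393,494). The slot is at an angle to the bar. Next I'll measure these points.

```bash
cat > h.py <<'E'
import numpy as np
def ray(n,u,v,z,f=None):
    f=f or np.load(n+".npz"); E=f["extrinsics"]; R,t=E[:3,:3],E[:3,3]
    C=-R.T@t; d=R.T@np.array([(u-f["cx"])/f["fx"],(v-f["cy"])/f["fy"],1]); return C+d*(z-C[2])/d[2]
E
python3 - <<'E'
import numpy as np
from h import ray
P=lambda u,v,z:ray("top",210+(u+.5)/3.75-.5,145+(v+.5)/3.75-.5,z)
pix=np.array([(134,29),(616,116),(538,582),(34,488)]);C=np.array([(.175,.09),(.175,-.2),(-.1,-.2),(-.1,.09)])
W=np.array([P(*p,.012)[:2] for p in pix])
mc,mw=C.mean(0),W.mean(0);U,S,V=np.linalg.svd((C-mc).T@(W-mw));R=(U@V).T
t=mw-R@mc;print("yaw",np.arctan2(R[1,0],R[0,0]),"t",t,"res",(W-(C@R.T+t))*1e3)
for n,u,v,z in[("post",124,424,.054),("disc",219,342,.032),("tab",508,388,.057),("tabL",512,364,.057),("tabR",503,420,.057),("jar",393,494,.052),("eye",151,300,.03),("strap2",280,358,.03),("strap1",328,363,.03)]:
    w=P(u,v,z);print(n,w.round(4),((w[:2]-t)@R*1e3).round(1))
E
```

```text
yaw -0.15534545800671867 t [0.55662528 0.08792234] res [[-1.59981522 -1.97623476]
 [-2.12919361  3.12914986]
 [ 2.18285349  0.65840146]
 [ 1.54615535 -1.81131656]]
post [0.5071 0.1342 0.054 ] [-56.1  38. ]
disc [0.5562 0.0874 0.032 ] [-0.3 -0.6]
tab [ 0.5319 -0.0731  0.057 ] [   0.5 -162.9]
tabL [ 0.545  -0.0749  0.057 ] [  13.7 -162.7]
tabR [ 0.5145 -0.0707  0.057 ] [ -17.  -163.2]
jar [ 0.4735 -0.0126  0.052 ] [ -66.6 -112.2]
eye [0.5792 0.1269 0.03  ] [16.3 42. ]
strap2 [0.5484 0.0532 0.03  ] [ -2.8 -35.6]
strap1 [0.5463 0.0264 0.03  ] [ -0.7 -62.4]
```

The fit agrees with the nominal sizes: the disc measures as the origin within 1 mm, the tab is at y=-163 and a≈0.60. I'll travel at height to the +y side of the post, closing the jaws and turning so the closed face lies along the cradle's x.

step_arm(increments=[[[0.036, -0.053, 0, 0, 0, -0.062, 1], [0.072, -0.106, 0, 0, 0, -0.124, 1], [0.107, -0.159, 0, 0, 0, -0.186, 1], [0.143, -0.212, 0, 0, 0, -0.248, 1], [0.179, -0.265, 0, 0, 0, -0.309, 1]]], newtons=20)

```text
clock: 0.52
tcp_pos: [0.2891, 0.4896, 0.2322]
ee_rot: [[-0.724, 0.69, -0.0], [0.69, 0.724, -0.0], [-0.0, -0.0, -1.0]]
wrist_force: [0.4, 1.0, 1.1]
opening: 0.689
grasp_force: 0.0
```

step_arm(increments=[[[0.036, -0.053, 0, 0, 0, -0.062, 1], [0.072, -0.106, 0, 0, 0, -0.124, 1], [0.107, -0.159, 0, 0, 0, -0.186, 1], [0.143, -0.212, 0, 0, 0, -0.248, 1], [0.179, -0.265, 0, 0, 0, -0.309, 1]]])

```text
clock: 0.93
tcp_pos: [0.3965, 0.3305, 0.2325]
ee_rot: [[-0.318, 0.948, 0.0], [0.948, 0.318, -0.0], [-0.0, 0.0, -1.0]]
wrist_force: [0.4, 0.9, -0.3]
opening: 0.331
grasp_force: 0.0
```

step_arm(increments=[[[0.036, -0.053, 0, 0, 0, -0.062, 1], [0.072, -0.106, 0, 0, 0, -0.124, 1], [0.107, -0.159, 0, 0, 0, -0.186, 1], [0.143, -0.212, 0, 0, 0, -0.248, 1], [0.179, -0.265, 0, 0, 0, -0.308, 1]]])

```text
clock: 1.35
tcp_pos: [0.504, 0.1713, 0.2326]
ee_rot: [[0.16, 0.987, 0.0], [0.987, -0.16, 0.0], [0.0, 0.0, -1.0]]
wrist_force: [0.9, 0.1, 0.3]
opening: 0.011
grasp_force: 0.0
```

```bash
python3 - <<'E'
from workcell import bot
import cv2,numpy as np
s=bot.observe();print(s["clock"],s["tcp_pos"],np.round(s["ee_rot"],3),s["opening"])
im,d=bot.get_image("wrist");cv2.imwrite("pics/w1.png",cv2.convertScaleAbs(im[:,:,::-1],alpha=1.4))
E
```

```text
1.35 [0.50401282 0.17134129 0.23256146] [[ 0.16   0.987  0.   ]
 [ 0.987 -0.16   0.   ]
 [ 0.     0.    -1.   ]] 0.010531034394430957
```

View pics/w1.png

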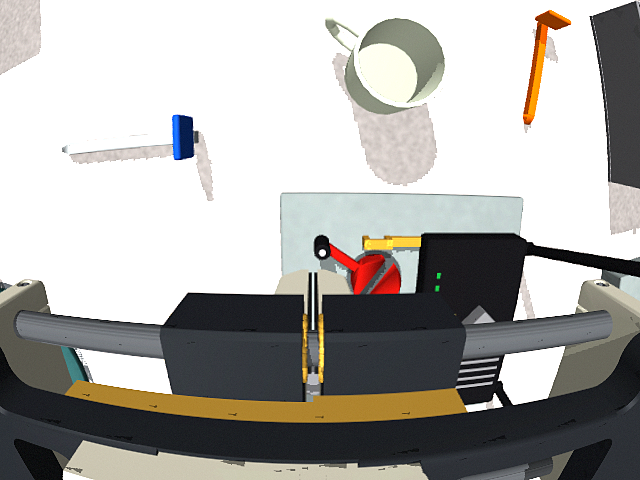

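The wrist view shows the post at (321,243), near the fingertips' line and clear to descend beside. I'll lower, then push along cradle -y.

step_arm(increments=[[[0, 0, -0.065, 0, 0, 0, 1], [0, 0, -0.13, 0, 0, 0, 1], [0, 0, -0.19, 0, 0, 0, 1], [0, 0, -0.25, 0, 0, 0, 1], [0, 0, -0.3, 0, 0, 0, 1]]])

```text
clock: 1.82
tcp_pos: [0.5025, 0.1729, 0.0499]
ee_rot: [[0.155, 0.988, -0.002], [0.988, -0.155, -0.0], [-0.001, -0.001, -1.0]]
wrist_force: [0.5, 0.4, -0.2]
opening: 0.004
grasp_force: 0.0
```

```bash
cat >> h.py <<'E'
T0=np.array([.5566,.0879]);Y=-.1553;RC=np.array([[np.cos(Y),-np.sin(Y)],[np.sin(Y),np.cos(Y)]])
cr=lambda w:((np.array(w)[:2]-T0)@RC*1e3).round(1)
E
python3 - <<'E'
from workcell import bot
from h import *
import cv2
s=bot.observe();p=s["tcp_pos"];print(s["clock"],p,cr(p),s["wrist_force"])
for g in[(-66,40),(-66,25),(-66,15.5)]: print(g,((RC@np.array(g)/1e3+T0-p[:2])/.6).round(4))
im,d=bot.get_image("top");cv2.imwrite("pics/t2.png",cv2.convertScaleAbs(cv2.resize(im[145:305,210:390,::-1],(675,600),interpolation=cv2.INTER_CUBIC),alpha=1.5))
E
```

```text
1.8167 [0.50246381 0.17290108 0.04988844] [-66.6  75.6] [ 0.4855893   0.36866089 -0.16909326]
(-66, 40) [-0.0081 -0.0588]
(-66, 25) [-0.012  -0.0835]
(-66, 15.5) [-0.0145 -0.0991]
```

View pics/t2.png

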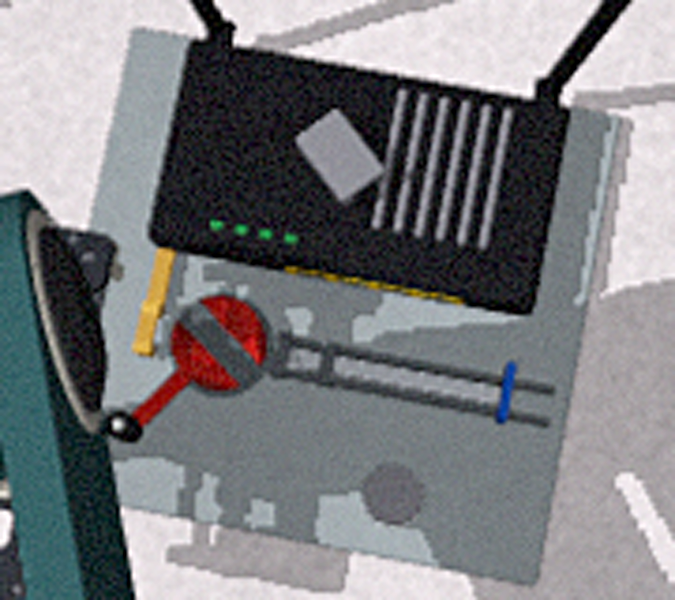

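Nothing has been disturbed. Now I'll push the post.

step_arm(increments=[[[-0.003, -0.02, 0, 0, 0, 0, 1], [-0.006, -0.038, 0, 0, 0, 0, 1], [-0.008, -0.054, 0, 0, 0, 0, 1], [-0.01, -0.069, 0, 0, 0, 0, 1], [-0.012, -0.083, 0, 0, 0, 0, 1]]])

```text
clock: 2.28
tcp_pos: [0.4968, 0.1225, 0.0548]
ee_rot: [[0.155, 0.988, 0.003], [0.988, -0.155, 0.001], [0.001, 0.003, -1.0]]
wrist_force: [-2.5, 2.9, 0.2]
opening: 0.006
grasp_force: 1.3
```

step_arm(increments=[[[-0.001, -0.006, 0, 0, 0, 0, 1], [-0.002, -0.011, 0, 0, 0, 0, 1], [-0.0025, -0.0155, 0, 0, 0, 0, 1], [-0.0025, -0.0155, 0, 0, 0, 0, 1], [-0.0025, -0.0155, 0, 0, 0, 0, 1]]])

```text
clock: 2.7
tcp_pos: [0.4948, 0.114, 0.0527]
ee_rot: [[0.155, 0.988, 0.0], [0.988, -0.155, -0.0], [-0.0, 0.0, -1.0]]
wrist_force: [-0.5, 0.2, 0.2]
opening: 0.006
grasp_force: 0.0
```

```bash
python3 - <<'E'
from workcell import bot
from h import *
import cv2
s=bot.observe();p=s["tcp_pos"];print(s["clock"],p,cr(p),s["wrist_force"])
im,d=bot.get_image("top");cv2.imwrite("pics/t3.png",cv2.convertScaleAbs(cv2.resize(im[145:305,210:390,::-1],(675,600),interpolation=cv2.INTER_CUBIC),alpha=1.5))
E
```

```text
2.7 [0.4948025  0.11399471 0.05271778] [-65.1  16.2] [-0.52873473  0.16912477  0.15998341]
```

View pics/t3.png

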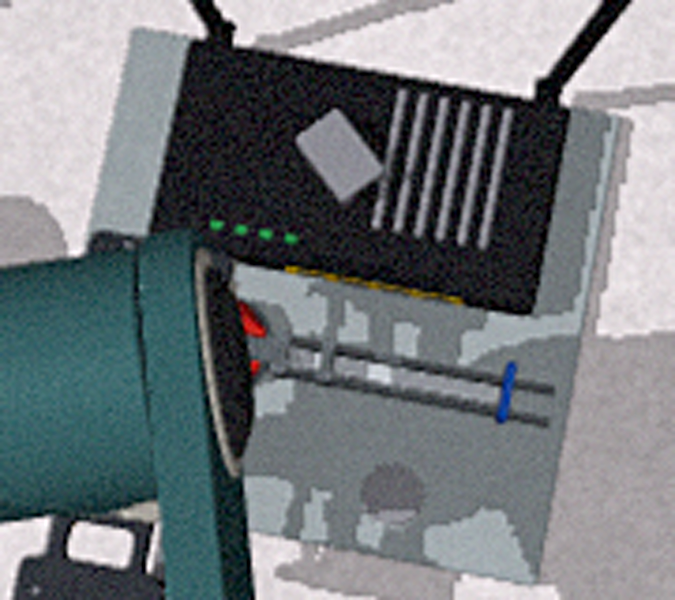

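The slot looks near-aligned but the wrist covers it. I'll back off, rise and go over behind the tab, then check the slot with the view clear.

step_arm(increments=[[[0.005, 0.033, 0, 0, 0, 0, 1], [0.005, 0.033, 0.01, 0, 0, 0, 1], [0.005, 0.033, 0.065, 0, 0, 0, 1], [0.005, 0.033, 0.12, 0, 0, 0, 1], [0.005, 0.033, 0.165, 0, 0, 0, 1]]])

```text
clock: 3.17
tcp_pos: [0.4977, 0.134, 0.1538]
ee_rot: [[0.154, 0.988, 0.0], [0.988, -0.154, -0.0], [-0.0, 0.0, -1.0]]
wrist_force: [0.5, -0.3, 1.2]
opening: 0.008
grasp_force: 0.0
```

step_arm(increments=[[[0.005, -0.065, 0, 0, 0, 0, 1], [0.015, -0.13, 0, 0, 0, 0, 1], [0.025, -0.195, 0, 0, 0, 0, 1], [0.035, -0.26, 0, 0, 0, 0, 1], [0.041, -0.325, 0, 0, 0, 0, 1]]])

```text
clock: 3.58
tcp_pos: [0.5223, -0.0629, 0.152]
ee_rot: [[0.154, 0.988, 0.0], [0.988, -0.154, -0.0], [-0.0, 0.0, -1.0]]
wrist_force: [0.9, -0.0, -0.5]
opening: 0.005
grasp_force: 0.0
```

step_arm(increments=[[[0.003, -0.04, 0, 0, 0, 0, 1], [0.006, -0.076, 0, 0, 0, 0, 1], [0.006, -0.076, 0, 0, 0, 0, 1], [0.006, -0.076, 0, 0, 0, 0, 1], [0.006, -0.076, 0, 0, 0, 0, 1]]])

```text
clock: 4.0
tcp_pos: [0.5258, -0.1063, 0.1516]
ee_rot: [[0.155, 0.988, -0.0], [0.988, -0.155, 0.0], [0.0, -0.0, -1.0]]
wrist_force: [-0.3, 0.3, 0.8]
opening: 0.002
grasp_force: 0.0
```

```bash
python3 - <<'E'
from workcell import bot
from h import *
import cv2
s=bot.observe();p=s["tcp_pos"];print(s["clock"],p,cr(p),s["wrist_force"])
im,d=bot.get_image("top");cv2.imwrite("pics/t4.png",cv2.convertScaleAbs(cv2.resize(im[145:305,210:390,::-1],(675,600),interpolation=cv2.INTER_CUBIC),alpha=1.5))
E
```

```text
4.0 [ 0.52582679 -0.1063493   0.15163292] [  -0.4 -196.7] [-0.31073009  0.33109105  0.81145622]
```

View pics/t4.png

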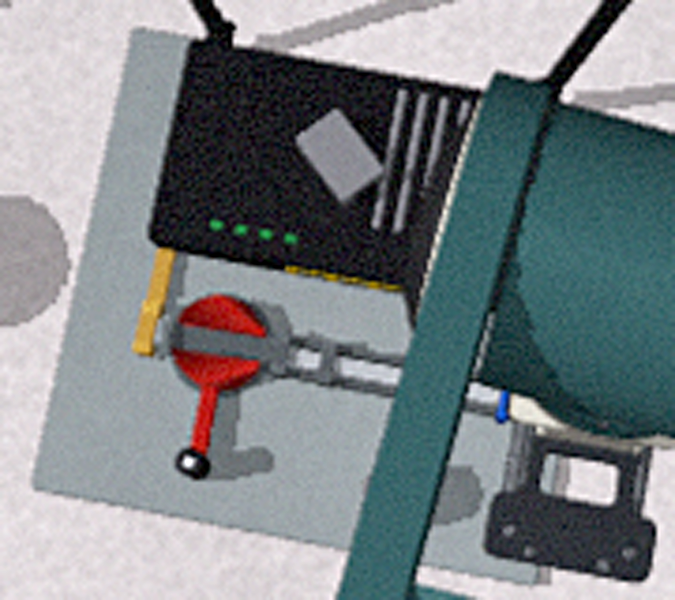

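The slot is close to aligned, with the post at crop (192,463). I'll work out the angle.

```bash
python3 - <<'E'
from h import *
P=lambda u,v,z:ray("top",210+(u+.5)/3.75-.5,145+(v+.5)/3.75-.5,z)
for q in[(192,463,.054),(219,342,.032)]:print(cr(P(*q)))
p=cr(P(192,463,.054))-cr(P(219,342,.032));print(np.arctan2(p[1],-p[0]))
a,b=P(178,337,.032),P(263,351,.032);print(cr(a),cr(b))
E
```

```text
[-70.1  -2.5]
[-0.3 -0.5]
-0.028645457429579597
[-1.7 22.5] [ -0.8 -25.7]
```

a≈-0.03, well within 0.1. I'll descend behind the tab and push slowly along the cradle's +y.

step_arm(increments=[[[0, 0, -0.05, 0, 0, 0, 1], [0, 0, -0.1, 0, 0, 0, 1], [0, 0, -0.14, 0, 0, 0, 1], [0, 0, -0.173, 0, 0, 0, 1], [0, 0, -0.173, 0, 0, 0, 1]]])

```text
clock: 4.47
tcp_pos: [0.524, -0.1052, 0.0439]
ee_rot: [[0.153, 0.988, -0.005], [0.988, -0.153, 0.001], [0.0, -0.005, -1.0]]
wrist_force: [-0.2, 0.5, -1.2]
opening: 0.008
grasp_force: 0.0
```

step_arm(increments=[[[0.002, 0.013, 0, 0, 0, 0, 1], [0.004, 0.025, 0, 0, 0, 0, 1], [0.006, 0.036, 0, 0, 0, 0, 1], [0.0075, 0.046, 0, 0, 0, 0, 1], [0.009, 0.056, 0, 0, 0, 0, 1]]])

```text
clock: 4.88
tcp_pos: [0.532, -0.0723, 0.049]
ee_rot: [[0.154, 0.988, 0.002], [0.988, -0.154, -0.0], [-0.0, 0.002, -1.0]]
wrist_force: [0.3, -1.1, 0.6]
opening: 0.009
grasp_force: 0.8
```

step_arm(increments=[[[0.0015, 0.01, 0, 0, 0, 0, 1], [0.003, 0.02, 0, 0, 0, 0, 1], [0.0047, 0.03, 0, 0, 0, 0, 1], [0.0063, 0.04, 0, 0, 0, 0, 1], [0.0078, 0.05, 0, 0, 0, 0, 1]]])

```text
clock: 5.3
tcp_pos: [0.5361, -0.0425, 0.0479]
ee_rot: [[0.155, 0.988, 0.0], [0.988, -0.155, -0.0], [-0.0, 0.0, -1.0]]
wrist_force: [0.1, -1.6, 1.1]
opening: 0.006
grasp_force: 0.8
```

step_arm(increments=[[[0.0015, 0.01, 0, 0, 0, 0, 1], [0.003, 0.02, 0, 0, 0, 0, 1], [0.0047, 0.03, 0, 0, 0, 0, 1], [0.0063, 0.04, 0, 0, 0, 0, 1], [0.0085, 0.054, 0, 0, 0, 0, 1]]])

```text
clock: 5.72
tcp_pos: [0.5412, -0.0102, 0.0478]
ee_rot: [[0.155, 0.988, -0.0], [0.988, -0.155, -0.0], [-0.0, -0.0, -1.0]]
wrist_force: [-0.0, -1.3, 0.9]
opening: 0.005
grasp_force: 0.8
```

step_arm(increments=[[[0.001, 0.006, 0, 0, 0, 0, 1], [0.002, 0.012, 0, 0, 0, 0, 1], [0.0028, 0.018, 0, 0, 0, 0, 1], [0.0036, 0.023, 0, 0, 0, 0, 1], [0.0042, 0.027, 0, 0, 0, 0, 1]]])

```text
clock: 6.13
tcp_pos: [0.5437, 0.0058, 0.0478]
ee_rot: [[0.155, 0.988, -0.0], [0.988, -0.155, 0.0], [0.0, -0.0, -1.0]]
wrist_force: [0.2, -1.0, 0.1]
opening: 0.002
grasp_force: 0.8
```

```bash
python3 - <<'E'
from workcell import bot
from h import *
s=bot.observe();p=s["tcp_pos"];print(s["clock"],p,cr(p),s["wrist_force"])
E
```

```text
6.1333 [0.54366304 0.00581739 0.04781921] [ -0.1 -83.1] [ 0.18229058 -0.96782812  0.1083851 ]
```

Only about 3.5 mm is left. I'll creep forward until the force rises at the stop.

step_arm(increments=[[[0.0003, 0.002, 0, 0, 0, 0, 1], [0.0006, 0.004, 0, 0, 0, 0, 1], [0.0009, 0.006, 0, 0, 0, 0, 1], [0.0009, 0.006, 0, 0, 0, 0, 1], [0.0009, 0.006, 0, 0, 0, 0, 1]]])

```text
clock: 6.55
tcp_pos: [0.5439, 0.0075, 0.0478]
ee_rot: [[0.155, 0.988, -0.001], [0.988, -0.155, -0.003], [-0.003, -0.0, -1.0]]
wrist_force: [-3.3, -15.2, 2.5]
opening: 0.005
grasp_force: 7.8
```

step_arm(increments=[[[0.0001, 0.001, 0, 0, 0, 0, 1], [0.0003, 0.002, 0, 0, 0, 0, 1], [0.0004, 0.003, 0, 0, 0, 0, 1], [0.0004, 0.003, 0, 0, 0, 0, 1], [0.0004, 0.003, 0, 0, 0, 0, 1]]])

```text
clock: 6.97
tcp_pos: [0.544, 0.0077, 0.0479]
ee_rot: [[0.156, 0.988, -0.001], [0.988, -0.156, -0.006], [-0.006, -0.0, -1.0]]
wrist_force: [-5.2, -29.8, 4.5]
opening: 0.004
grasp_force: 15.4
```

It has stopped hard at y≈-81, and I expected -79.5, so the tab should be on the strap. I'll back off, rise and look.

step_arm(increments=[[[-0.003, -0.02, 0, 0, 0, 0, 1], [-0.008, -0.05, 0, 0, 0, 0, 1], [-0.008, -0.05, 0.06, 0, 0, 0, 1], [-0.008, -0.05, 0.12, 0, 0, 0, 1], [-0.008, -0.05, 0.17, 0, 0, 0, 1]]])

```text
clock: 7.38
tcp_pos: [0.5394, -0.0194, 0.1518]
ee_rot: [[0.156, 0.988, 0.0], [0.988, -0.156, 0.0], [0.0, 0.0, -1.0]]
wrist_force: [1.0, -0.6, 0.0]
opening: 0.008
grasp_force: 0.0
```

step_arm(increments=[[[0, -0.06, 0.02, 0, 0, 0, 1], [0, -0.12, 0.04, 0, 0, 0, 1], [0, -0.18, 0.06, 0, 0, 0, 1], [0, -0.24, 0.08, 0, 0, 0, 1], [0, -0.3, 0.1, 0, 0, 0, 1]]])

```text
clock: 7.8
tcp_pos: [0.5392, -0.2007, 0.2105]
ee_rot: [[0.155, 0.988, 0.0], [0.988, -0.155, 0.0], [0.0, 0.0, -1.0]]
wrist_force: [0.6, -0.1, 0.7]
opening: 0.005
grasp_force: 0.0
```

```bash
python3 - <<'E'
from workcell import bot
from h import *
import cv2
s=bot.observe();p=s["tcp_pos"];print(s["clock"],p,cr(p),s["wrist_force"])
im,d=bot.get_image("top");cv2.imwrite("pics/t5.png",cv2.convertScaleAbs(cv2.resize(im[145:305,210:390,::-1],(675,600),interpolation=cv2.INTER_CUBIC),alpha=1.5))
E
```

```text
7.8 [ 0.53918959 -0.20073039  0.21052105] [  27.4 -287.8] [ 0.59170189 -0.0815404   0.71739903]
```

View pics/t5.png

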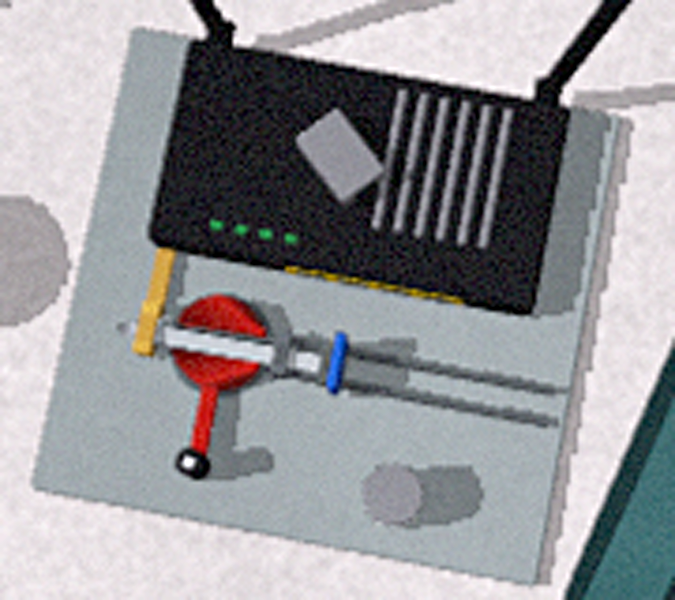

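The bar passes through the disc and the eye, with its tip showing beyond the eye at (122,327). The tab is at the strap (338,362), and the jar and coupler haven't moved. I'll check the numbers and hand in.

```bash
python3 - <<'E'
from h import *
from workcell import bot
P=lambda u,v,z:ray("top",210+(u+.5)/3.75-.5,145+(v+.5)/3.75-.5,z)
t,q=cr(P(338,362,.057)),cr(P(120,327,.018));print(t,q)
if abs(t[1]+69)<4: print(bot.job_done())
E
```

```text
[ -2.2 -69.9] [-0.5 58.4]
the job is handed in; nothing more can be done
None
```

The disc's slot is lined up and the bar is pushed fully home: the tab is against the strap (measured y = -69.9 mm), the tip is 58 mm past the disc's axis through the eye, and the job is handed in at about 8 s.

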